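# Snap a flush-valve control module onto the test board's rail

## Task

Fit the loose white control module onto the steel rail of the test board, in the gap between the two modules already there: hook its fixed lip under the rail edge that faces the robot, then rock the other end down until the sprung foot clicks under the far edge and the module sits fully home and level. Feel for the rail and work gently, never ramming or forcing the module against it; leave the other things on the table where they are, and let go at the end.

Things in the scene. Friction and masses are not known exactly. Their poses are not given: they have to be found in the camera images.
- board: Grey fixed slab 180 (x) x 340 (y) x 15 mm, origin under its centre; its -x edge faces the robot. On it, along y, a steel top-hat rail 300 mm long, with flanges turned outward. A grey and a black module are fitted at the rail's ends, tops 99 and 87 mm above the table; the rail is free between board y = -99 and +107 mm.
- rail_mid (a point): NOMINAL middle of the rail's free part, level with the flange tops, 39 mm above the table; axes as the board's. Rail 50 mm over the flange edges, flanges 2.5 mm thick; under each, free space 12 mm inward and 21 mm high. The rail is clamped tight in slots: truly up to 15 mm to either side of this point along x (height, direction exact). Feel for it.
- module: Loose white block, 0.15 to 0.3 kg, 78 (x, -38 to +40 mm) x 40 (y, width to grip) x 62 mm high, standing upright; origin under its centre. Flat sides and top, two grey terminal strips. -x: lip end, plain, turned to the robot within 25 degrees. +x: foot end, black tab sticking out 9 mm low down. Under it a channel takes the rail, between end walls' inner faces at x = -25.8 and +26 mm.
- seat (a point): Centre of the seat, the channel's flat roof, 12 mm above the module's underside; axes as the module's. Fully home, the seat lies level on the flange tops (1 to 2 mm of play) with toe and foot under the flanges.
- lip (a point): Tip of the lip's rigid toe, upper edge: x = -20.8 mm, 5.5 mm above the underside (6.5 mm below the seat). The toe is 36 mm wide, 3.5 mm thick, and stands 5 mm inward (+x) from the -x end wall. With the lip hooked and let go, the module stays leaning on the rail, foot end up about 10 degrees, until pressed.
- foot_end (a point): Foot end of the module at the seat's level: x = +40 mm, 12 mm above the underside.
- foot (a joint): Sprung foot in the +x end wall. 0 = fully out (nose tip at x = 22 mm, flat catch face 4 mm below the seat), grows to 0.0065 m as pushed outward along +x. The nose's lower face is a slick ramp 36 degrees off vertical. Spring 2.4 N plus 0.4 N per mm. Passing the flange takes 3 mm, some 5 to 10 N pressed down on the foot end; then it snaps back to 0.
- elbow: Grey plastic pipe elbow, lying, about 95 x 80 mm, 48 mm high, origin under its middle. Bystander: leave alone.
- coupling: Short black pipe coupling, a standing ring 60 mm in diameter, 45 mm high, origin under its centre. Bystander.
- collar: Flat brass collar, a ring 52 mm in diameter, 20 mm high. Bystander.
- driver: Screwdriver lying along its x axis near the board. Bystander.
- jar: Pale jar, 60 mm in diameter, 85 mm high. Bystander.

How it is judged:
By the outcome, as a careful person would: the job done as asked, in the order asked, and still so for the second after the job is handed in, with the robot touching nothing.
It also fails if it takes over 72 s, if anything falls off the work surface, if the arm or the gripper's body presses on something with over 40 N, if the wrist force passes 120 N, or if a joint passes its speed limit or range.

## Robot

A 6-joint arm with a two-finger parallel gripper is mounted at the origin on the work surface. World frame = base frame: x ahead of the robot, y to its left, z up, the work surface at z = 0. Lengths are in m, angles in degrees, forces in N, time in s.
With the tool pointing down it reaches from about 0.275 to 0.875 m from the base axis. Payload 12.5 kg.
Tool frame: the origin (TCP) lies on the front face of the gripper's body, between the roots of the fingers; the fingertips stand 73 mm ahead of it and the grasp point (between the pads) lies 54 mm ahead of it; z points along the fingers, y is the direction in which the jaws open and shut (so a half turn about z gives the same grasp; the last joint's range is limited). The gripper opens to 85 mm and grips with 20 to 120 N. Pads are 22 mm wide; open, the fingers measure 114 mm over their backs; the gripper's body (76 mm by 85 mm) begins 54 mm behind the grasp point. The pads swing forward as they close: fully open they stand 13 mm farther back than shut.
Start: joints at [68.549, 20.094, 94.641, -0, 65.266, -4.847], TCP at [0.157, 0.527, 0.304] pointing down, gripper open.
Joint ranges: [-157.81, 157.81], [-45, 120.19], [0.68, 151.7], [-89.99, 269.99], [4.06, 180], [-164.3, 164.3]. Speed limits (degrees/s): [127.2, 127.2, 159.86, 180, 180, 180].

## Interface

Orientations are given as [roll, pitch, yaw] about the fixed x, y, z axes, in that order (R = Rz(yaw) Ry(pitch) Rx(roll)).
In Python, from bench import env, optics, job gives the robot as it stands.
- The arm moves only by the tool move_arm, never from a script. Its argument "steps" is a list of rows, each a list of 7 numbers: the turn, a rotation vector about the world's x, y, z in units of 5 degrees (1.0 is 5 degrees), then the shift along the world's x, y, z in units of 40 mm (1.0 is 40 mm), then the gripper command: -1 is shut, 1 is fully open, values between are in proportion. A call has 1 to 20 rows; each row is the pose to reach, as a shift and turn from the pose commanded when the call began; what a row does not reach only later rows make up. A row lasts 1/8 s, in which the tool goes at most 62.5 mm and 10.7 degrees, less where a joint would pass 70% of its speed; a pose out of reach is approached as far as the arm can. A call with a gripper value outside its range is refused whole. The fingers move at their own pace and stop on an object; "newtons" is the grip in N (left out, the last holds). Time passes only in rows, so rows that repeat a pose let the fingers close. It gives the time, the measured TCP pose, the force and the opening at its end, in the units of the state.
- env.get_state(): the state, without advancing time (a new reading comes with each control period).
- optics.snapshot(name): name is "scene" or "side" or "wrist"; returns a dict with "image" (400x640x3 uint8, red, green, blue), "z_map" (400x640 float32, m along the optical axis (not along the pixel's ray), 0 where there is no reading), "vfov" (degrees; the focal length in pixels is half the picture's height over the tangent of half this angle, whatever the lens; pixels are square), "cx", "cy" (the principal point, pixels), "position" and "attitude" of the camera in the world. Camera axes: x right, y up, looking along -z (the intrinsics and any distortion apply to the point x, -y, -z); pixel columns grow to the right and rows downward; lengths in m; the calibration is good to about 2 mm. A picture is of the moment at which its call begins.
- job.job_done(): hands the job in, once; it reports no verdict.
The state is a dict: "time": time; "joint_pos": joint angles; "qvel": joint speeds; "tau": joint torques, N m; "ee_pos": TCP position; "orientation": TCP orientation; "wrist_force": force on the tool from outside, world axes, zero at the start; "ft_torque": the same for the moment, N m; "grip_width": finger opening in m.
Only numpy, scipy, OpenCV 4.12 (cv2) and the standard library are available. Lean on these libraries where they do the work, as an engineer would, in place of code of your own. Each camera call takes 0.05 s, during which the arm holds its last target. There are 200 camera calls.

## Working session

There is one attempt and no reset: what is moved stays moved. The work goes in short steps, Python scripts to look and compute and a tool call to move; the robot and the scene stay as the last step left them, time stands still between calls to the robot, and variables do not carry over. Pictures are saved under pics/ and viewed, about 8 in all and at most 12, crops included, and the job is handed in when it is done.

Besides the shell and the picture viewer there is one more tool, called after "Call:" as name(argument=value, ...) on one line, values as JSON. move_arm: Moves the arm, as the interface text tells. Its arguments: {"type":"object","properties":{"steps":{"type":"array","items":{"type":"array","items":{"type":"number"}}},"newtons":{"type":"number"}},"required":["steps"]}

```bash
ls; mkdir -p pics; cat > h.py <<'E'
import numpy as np, cv2
from bench import env, optics, job
from scipy.spatial.transform import Rotation as R
def snap(n, f=None):
    s=optics.snapshot(n)
    if f: cv2.imwrite('pics/'+f, s['image'][:,:,::-1])
    np.save('pics/'+(f or n)+'.npy', s, allow_pickle=True)
    return s
def rot(s):
    a=np.array(s['attitude'],float)
    if a.shape==(3,3): return a
    return R.from_euler('xyz',a,degrees=True).as_matrix() if a.size==3 else None
def cloud(s):
    z=s['z_map']; h,w=z.shape; f=h/2/np.tan(np.radians(s['vfov']/2))
    u,v=np.meshgrid(np.arange(w),np.arange(h))
    P=np.stack([(u-s['cx'])/f*z,-(v-s['cy'])/f*z,-z],-1)
    W=P@rot(s).T+np.array(s['position']); W[z==0]=np.nan
    return W
E
python3 - <<'E'
from h import *
for n in ['scene','side','wrist']:
    s=snap(n,n+'1.png'); print(n,{k:v for k,v in s.items() if k not in('image','z_map')})
print(env.get_state())
E
```

```text
pics
scene {'vfov': 45.01259458107148, 'cx': 317.55939834439243, 'cy': 197.35448808419568, 'position': array([1.04382326, 0.70119998, 0.60104921]), 'attitude': array([ 5.79466229e+01, -6.08841507e-02,  1.47617552e+02])}
side {'vfov': 57.2888685933108, 'cx': 320.5226879617284, 'cy': 198.39748708927817, 'position': array([0.4912335 , 0.6320216 , 0.50078999]), 'attitude': array([  57.4359196 ,   -0.26320859, -172.43246556])}
wrist {'vfov': 59.35259025323967, 'cx': 315.7204916208354, 'cy': 200.32984561146552, 'position': array([0.09040912, 0.54714878, 0.37380999]), 'attitude': array([-1.61669360e+01, -1.40035416e-02,  7.33367261e+01])}
{'time': 0.15, 'joint_pos': array([ 6.85484083e+01,  2.01179500e+01,  9.46667780e+01,  2.46355545e-03,
        6.52663378e+01, -4.84431273e+00]), 'qvel': array([-0.03648705, -0.20944169, -0.08596078, -0.00217275,  0.02423272,
       -0.06121959]), 'tau': array([ 6.69981509e-04, -5.06253397e+01, -2.91506320e+01, -1.06815787e-04,
        3.36745929e-03, -4.69552418e-06]), 'ee_pos': array([0.15707095, 0.52690666, 0.30348694]), 'orientation': array([-1.79949305e+02, -6.54107956e-03,  1.63391686e+02]), 'wrist_force': array([-0.57656779,  0.6988723 , -0.45616103]), 'ft_torque': array([-0.00875469, -0.02937018,  0.04283875]), 'grip_width': 0.08547712119479314}
```

View pics/scene1.png

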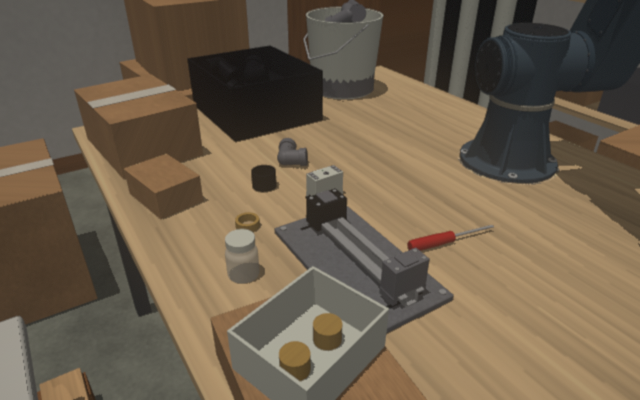

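View pics/side1.png

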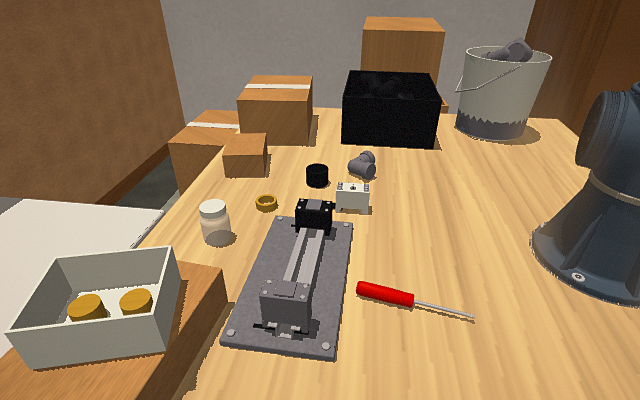

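The scene view shows the white module behind the black one at about (325,180). The side view shows it at (352,197), with the rail from (312,225) to (290,290), the grey module near the side camera and the black one far from it.

```bash
python3 - <<'E'
from h import *
for n in ['scene','side']:
    s=np.load(f'pics/{n}1.png.npy',allow_pickle=True).item(); W=cloud(s)
    pts={'side':{'table':(420,240),'table2':(200,190),'mod':(352,188),'boardc1':(283,217),'boardc2':(352,223),'boardc3':(336,355),'boardc4':(224,344),'blk':(314,206),'grey':(287,289),'railL':(292,262),'railR':(311,262),'elbow':(362,165),'coup':(317,168)},
     'scene':{'table':(450,200),'mod':(324,178),'bc':(312,204),'bc1':(278,231),'bc2':(450,294)}}[n]
    for k,(u,v) in pts.items(): print(n,k,np.round(W[v,u],4))
    # white module top points
    im=s['image'].astype(int); m=(np.nanmin(np.where(np.isnan(W),9,W),-1)>-9)&(abs(W[...,2]-.062)<.004)
    hsv=cv2.cvtColor(s['image'],cv2.COLOR_RGB2HSV)
    u0,u1,v0,v1=(330,375,178,216) if n=='side' else (300,348,163,205)
    M=np.zeros(m.shape,bool);M[v0:v1,u0:u1]=m[v0:v1,u0:u1]
    P=W[M]; print(n,'modtop',len(P),P.mean(0) if len(P) else 0, P.min(0),P.max(0))
    r=cv2.minAreaRect((P[:,:2]*1000).astype(np.float32)); print(r)
    c=cv2.resize(s['image'][max(v0-70,0):v1+110,u0-90:u1+70],None,fx=3,fy=3,interpolation=2) if n=='side' else cv2.resize(s['image'][140:330,250:470],None,fx=3,fy=3,interpolation=2)
    cv2.imwrite(f'pics/{n}_crop.png',c[...,::-1])
E
```

```text
scene table [ 2.746e-01  6.520e-02 -2.000e-04]
scene mod [ 0.5242 -0.0899  0.06  ]
scene bc [0.6206 0.0142 0.0802]
scene bc1 [ 0.6813 -0.0211  0.0158]
scene bc2 [0.5174 0.3008 0.0154]
scene modtop 325 [ 0.51292834 -0.10613452  0.06185313] [ 0.47182166 -0.12980428  0.05801833] [ 0.55121342 -0.08631865  0.06548165]
((511.5354919433594, -107.8876953125), (79.27874755859375, 43.41642761230469), 0.30869626998901367)
side table [ 3.572e-01 -9.900e-03 -1.000e-04]
side table2 [ 0.9126 -0.1447 -0.0015]
side mod [ 0.5129 -0.1035  0.0624]
side boardc1 [ 0.6632 -0.0306  0.0162]
side boardc2 [ 0.5062 -0.0331  0.0134]
side boardc3 [5.106e-01 2.904e-01 3.000e-04]
side boardc4 [0.6835 0.299  0.0063]
side blk [0.584  0.02   0.0872]
side grey [0.5885 0.2598 0.0987]
side railL [0.608  0.1366 0.0378]
side railR [0.5735 0.1304 0.0365]
side elbow [ 0.4943 -0.2672  0.04  ]
side coup [ 0.6157 -0.2484  0.0316]
side modtop 321 [ 0.5117896  -0.10706885  0.06140238] [ 0.47322208 -0.13155732  0.05814074] [0.55083737 0.00422092 0.06475385]
((511.9620361328125, -63.692039489746094), (77.58768463134766, 135.6884307861328), 0.10201827436685562)
```

View pics/side_crop.png

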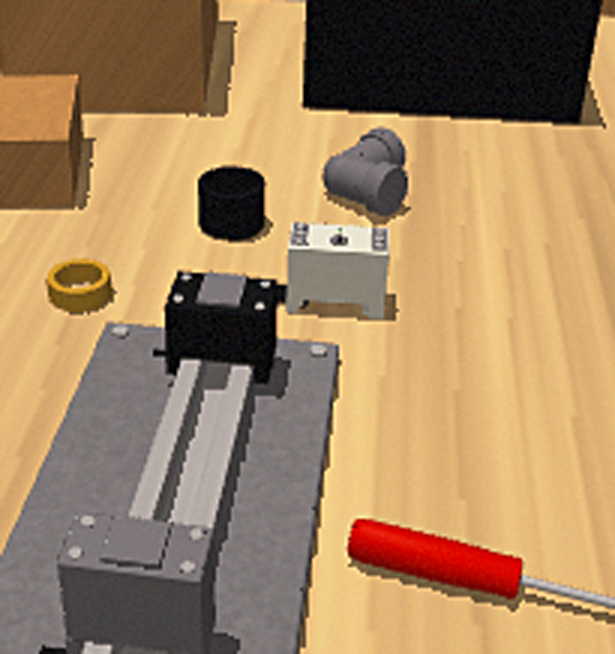

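The side crop shows the white module with its black tab towards +x, standing close to world-aligned, just past the black module. Next I'll look down from above with the wrist camera.

Call:
move_arm(steps=[[0,0,3.33,9.3,-12.4,0,1],[0,0,3.33,9.3,-12.4,0,1],[0,0,3.33,9.3,-12.4,0,1],[0,0,3.33,9.3,-12.4,0,1],[0,0,3.33,9.3,-12.4,0,1],[0,0,3.33,9.3,-12.4,0,1],[0,0,3.33,9.3,-12.4,0,1],[0,0,3.33,9.3,-12.4,0,1],[0,0,3.33,9.3,-12.4,0,1],[0,0,3.33,9.3,-12.4,0,1],[0,0,3.33,9.3,-12.4,0,1],[0,0,3.33,9.3,-12.4,0,1],[0,0,3.33,9.3,-12.4,0,1],[0,0,3.33,9.3,-12.4,0,1],[0,0,3.33,9.3,-12.4,0,1]])

```text
time: 2.02
ee_pos: [0.5289, 0.0316, 0.304]
orientation: [180.0, 0.0, -179.9]
wrist_force: [0.1, -0.6, -0.8]
grip_width: 0.0854
```

```bash
python3 - <<'E'
from h import *
s=snap('wrist','w2.png'); W=cloud(s); st=env.get_state(); print(st['time'],st['ee_pos'],st['orientation'],st['wrist_force'],s['position'],s['attitude'])
cv2.imwrite('pics/w2.png',s['image'][:,:,::-1])
np.save('pics/w2W.npy',W)
# module top: 
m=(abs(W[...,2]-.062)<.0035)&(abs(W[...,0]-.512)<.055)&(abs(W[...,1]+.107)<.035)
P=W[m]; print(len(P),np.median(P,0),cv2.minAreaRect((P[:,:2]*1000).astype(np.float32)))
E
```

```text
2.075 [0.52898991 0.03146454 0.30401171] [ 1.79998805e+02  9.65911953e-03 -1.79917626e+02] [0.57736628 0.28043599 0.52043723] [0.45930514 0.03153056 0.37441562] [-1.62031885e+01 -5.91899946e-02  9.00377150e+01]
3901 [ 0.50886397 -0.10998497  0.06243796] ((511.33770751953125, -111.01199340820312), (78.09378051757812, 40.86318588256836), 1.1105222702026367)
```

View pics/w2.png

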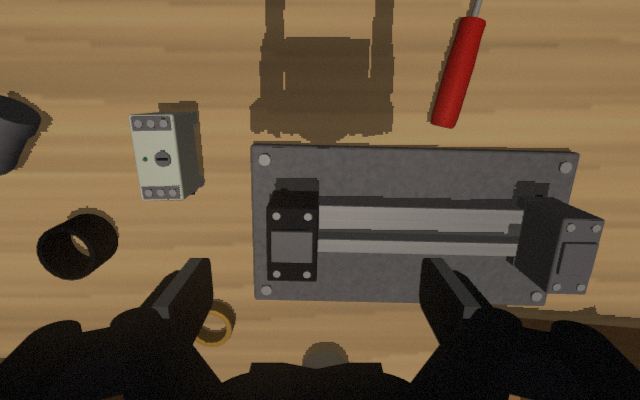

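The wrist view shows the module at (160,157), standing level and aligned. The rail runs from (318,220) to (522,235), and the pads are out at the bottom. Next, the rail edges, the board corners and a distortion check.

```bash
python3 - <<'E'
from h import *
W=np.load('pics/w2W.npy')
for k,(u,v) in dict(c1=(253,146),c2=(576,154),c4=(257,297),scr1=(264,159),scr2=(566,168),scr3=(266,290),scr4=(537,297),tab=(150,215),table=(350,60),table2=(60,330)).items(): print(k,np.round(W[v,u],4))
# board top points boundary
m=(abs(W[...,2]-.015)<.004)&(W[...,1]>-.06)&(W[...,1]<.35)&(W[...,0]>.45)&(W[...,0]<.75)
def edge(mask,lo,hi,axis_y=True):
    out=[]
    for y in np.arange(lo,hi,.005):
        q=W[mask&(abs(W[...,1]-y)<.0025)]
        if len(q)>5: out.append((y,np.min(q[:,0]),np.max(q[:,0])))
    return np.array(out)
e=edge(m,-.02,.28); print('board -x edge slope,at y=.13',np.polyfit(e[:,0]-.13,e[:,1],1), np.polyfit(e[:,0]-.13,e[:,2],1),e[::12])
mr=(abs(W[...,2]-.039)<.004)&(W[...,0]>.53)&(W[...,0]<.65)&(W[...,1]>.04)&(W[...,1]<.22)
e=edge(mr,.06,.2); print('rail',np.polyfit(e[:,0]-.13,e[:,1],1),np.polyfit(e[:,0]-.13,e[:,2],1),np.median(W[mr][:,2])); print(np.round(e[::5],4))
# module top edges
m=(abs(W[...,2]-.062)<.0035)&(abs(W[...,0]-.512)<.055)&(abs(W[...,1]+.107)<.035)
P=W[m]
for x in (.49,.51,.53):
    q=P[abs(P[:,0]-x)<.003]; print(x,q[:,1].min(),q[:,1].max())
# black/grey module top
for lo,hi,z in((-.03,.08,.087),(.2,.33,.099)):
    q=W[(abs(W[...,2]-z)<.004)&(W[...,1]>lo)&(W[...,1]<hi)&(W[...,0]>.5)&(W[...,0]<.7)]; print(q.min(0),q.max(0),cv2.minAreaRect((q[:,:2]*1000).astype(np.float32)))
E
```

```text
c1 [ 0.506  -0.032   0.0156]
c2 [0.5142 0.3    0.0143]
c4 [ 0.6796 -0.0357  0.0164]
scr1 [ 0.5188 -0.0209  0.0183]
scr2 [0.528  0.2896 0.0184]
scr3 [ 0.6692 -0.0247  0.0186]
scr4 [0.6778 0.2857 0.0193]
tab [ 0.585  -0.1538  0.0009]
table [0.4228 0.0659 0.0012]
table2 [ 0.5166 -0.0341  0.2969]
board -x edge slope,at y=.13 [0.00921861 0.50436271] [-0.02581266  0.67808473] [[-0.02        0.50511051  0.68325476]
 [ 0.04        0.50618334  0.68467711]
 [ 0.1         0.50803224  0.68615773]
 [ 0.16        0.5091752   0.62985934]
 [ 0.22        0.510523    0.67453534]
 [ 0.28        0.51219073  0.71684091]]
rail [0.02412042 0.56391549] [0.02194107 0.61401128] 0.03960268386527968
[[0.06   0.5622 0.6132]
 [0.085  0.5626 0.613 ]
 [0.11   0.5632 0.6143]
 [0.135  0.5641 0.6135]
 [0.16   0.5645 0.615 ]
 [0.185  0.5648 0.6148]]
0.49 -0.13102622275772272 -0.09111497889838713
0.51 -0.1309820564252831 -0.09095813796658994
0.53 -0.130511789815329 -0.09064940837678243
[ 0.54979353 -0.0129605   0.08300048] [0.62179593 0.0330553  0.0896693 ] ((585.555419921875, 10.338053703308105), (45.2717399597168, 71.8196029663086), 88.84909057617188)
[0.55579655 0.23747774 0.0950017 ] [0.62709146 0.27485344 0.10181441] ((591.6748657226562, 256.0160217285156), (36.41151428222656, 71.52397918701172), 88.62094116210938)
```

The rail's −x edge is at x≈0.564 (y=0.13), it is 50 mm wide and its yaw is ≈ −1.3°. The module is centred at (0.511, −0.111) with its top at 62 mm and yaw ≈ +1°. Sizes and heights all agree, so I'll grasp it.

Call:
move_arm(steps=[[0,0,0.18,-0.43,-3.56,-1.5,1],[0,0,0.18,-0.43,-3.56,-2.5,1],[0,0,0.18,-0.43,-3.56,-3.0,1],[0,0,0.18,-0.43,-3.56,-3.5,1],[0,0,0.18,-0.43,-3.56,-4.2,1],[0,0,0.18,-0.43,-3.56,-4.8,1],[0,0,0.18,-0.43,-3.56,-5.3,1],[0,0,0.18,-0.43,-3.56,-5.3,1],[0,0,0.18,-0.43,-3.56,-5.3,0.2],[0,0,0.18,-0.43,-3.56,-5.3,-0.2],[0,0,0.18,-0.43,-3.56,-5.3,-1],[0,0,0.18,-0.43,-3.56,-5.3,-1],[0,0,0.18,-0.43,-3.56,-5.3,-1],[0,0,0.18,-0.43,-3.56,-5.3,-1],[0,0,0.18,-0.43,-3.56,-5.3,-1]], newtons=60)

```text
time: 3.95
ee_pos: [0.5123, -0.1114, 0.0928]
orientation: [-180.0, 0.1, -179.1]
wrist_force: [-1.3, 1.2, 7.1]
grip_width: 0.0395
```

Call:
move_arm(steps=[[0,0,0,0,0,0.5,-1],[0,0,0,0,0,1.5,-1],[0,0,-0.2,0,0,2.8,-1],[0,0,-0.44,0,0.6,3.5,-1],[0,0,-0.44,0.2,2.0,3.5,-1],[0,0,-0.44,0.4,3.4,3.5,-1],[0,0,-0.44,0.6,4.8,3.5,-1],[0,0,-0.44,0.82,5.7,3.5,-1],[0,0,-0.44,0.82,6.18,3.5,-1],[0,0,-0.44,0.82,6.18,3.5,-1],[0,0,-0.44,0.82,6.18,3.5,-1]], newtons=90)

```text
time: 5.32
ee_pos: [0.5445, 0.1349, 0.2319]
orientation: [-180.0, -0.0, 178.7]
wrist_force: [0.1, 0.8, -2.0]
grip_width: 0.0393
```

```bash
python3 - <<'E'
from h import *
st=env.get_state(); print(st)
for n in('side','wrist'):
    s=snap(n,n+'3.png'); W=cloud(s); np.save(f'pics/{n}3W.npy',W)
    t=st['ee_pos']
    m=(abs(W[...,0]-t[0])<.07)&(abs(W[...,1]-t[1])<.04)&(abs(W[...,2]-(t[2]-.031))<.005)
    P=W[m]; print(n,len(P)); 
    if len(P)>20: print(P.min(0),P.max(0),np.median(P,0),cv2.minAreaRect((P[:,:2]*1000).astype(np.float32)))
a=cv2.imread('pics/side3.png')[40:340,160:480]; b=cv2.imread('pics/wrist3.png')
a=cv2.resize(a,(427,400)); cv2.imwrite('pics/v3.png',np.hstack([a,cv2.resize(b,(373,233)) if 0 else b[:, 133:506]]))
E
```

```text
{'time': 5.325, 'joint_pos': array([ 9.15888525e+00,  2.60450978e+01,  9.69177943e+01, -1.60663070e-02,
        5.70586071e+01, -7.95348892e+01]), 'qvel': array([-0.43550272, -0.03902264, -0.08946629,  0.07017296,  0.01765178,
        0.14137584]), 'tau': array([ 9.58553441e-01, -5.47052801e+01, -2.71293712e+01,  3.13438161e-02,
        1.66665021e-03,  1.08209270e-02]), 'ee_pos': array([0.54454834, 0.13485128, 0.23186072]), 'orientation': array([-1.79982839e+02, -1.86941288e-02,  1.78702511e+02]), 'wrist_force': array([ 0.06306496,  0.75889104, -2.00079552]), 'ft_torque': array([0.0467234 , 0.01736376, 0.06160893]), 'grip_width': 0.03933799362796335}
side 431
[0.5047053  0.10657415 0.19587897] [0.58285548 0.16390299 0.20518893] [0.52707137 0.14156005 0.20048619] ((543.709228515625, 134.93280029296875), (57.37071990966797, 77.22991943359375), 88.30587005615234)
wrist 21886
[0.50365973 0.09501383 0.19587249] [0.5654825  0.17482048 0.20585362] [0.5318413  0.13506625 0.20158341] ((534.8080444335938, 135.133544921875), (67.37522888183594, 70.48469543457031), 50.645347595214844)
```

View pics/v3.png

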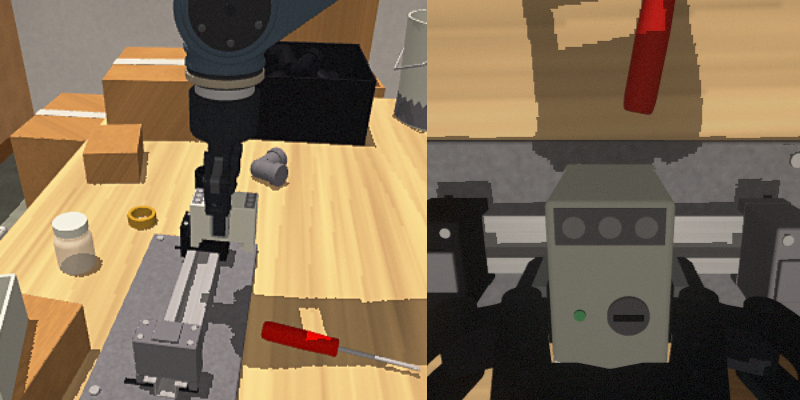

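The module sits straight in the grip over the rail, and its top edge is at x≈0.504–0.583. The TCP is therefore about 2 mm from the module origin in x and 31 mm above its top. Next I tilt it foot-up by 20° and descend to lip height on the robot side.

Call:
move_arm(steps=[[-0.03,-1.4,0,0,0,-0.4,-1],[-0.06,-2.8,0,0,0,-0.8,-1],[-0.09,-4,0,0,0,-1.2,-1],[-0.09,-4,0,0,0,-1.7,-1],[-0.09,-4,0,0,0,-2.1,-1],[-0.09,-4,0,0,0,-2.4,-1],[-0.09,-4,0,0,0,-2.55,-1],[-0.09,-4,0,0,0,-2.68,-1],[-0.09,-4,0,0,0,-2.68,-1],[-0.09,-4,0,0,0,-2.68,-1]])

```text
time: 6.68
ee_pos: [0.5449, 0.1359, 0.1251]
orientation: [-180.0, 20.0, 178.7]
wrist_force: [-0.2, -0.6, -1.1]
grip_width: 0.0391
```

```bash
python3 - <<'E'
from h import *
st=env.get_state(); print(st['ee_pos'],st['orientation'],st['wrist_force'],st['ft_torque'])
s=snap('side','side4.png')
cv2.imwrite('pics/side4c.png',cv2.resize(s['image'][190:300,240:400],None,fx=5,fy=5,interpolation=2)[...,::-1])
E
```

```text
[0.54492165 0.13592453 0.12505309] [-179.99466312   20.03933535  178.74808948] [-0.16937338 -0.57789784 -1.08757973] [-0.00788606  0.25942972  0.01527958]
```

View pics/side4c.png

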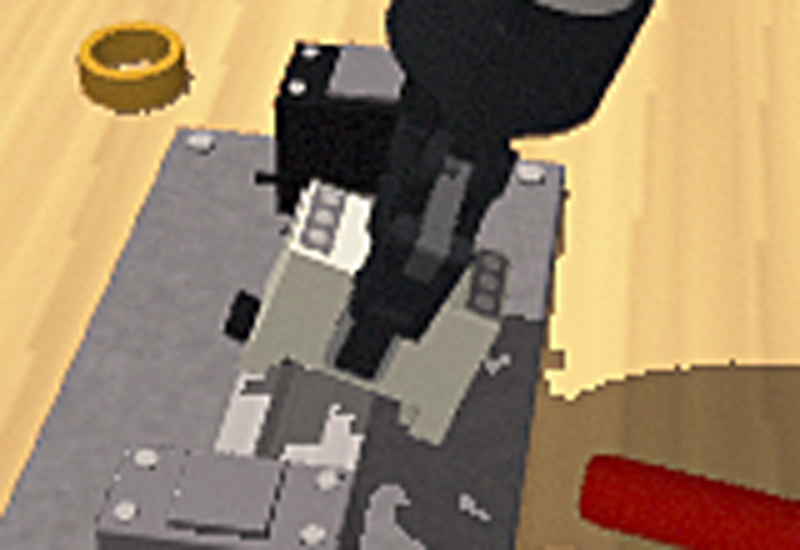

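The picture shows the module tilted foot-up, with its lip wall at (430,440), just short of the rail's near edge at about (355,440). I'll advance slowly and watch the force.

Call:
move_arm(steps=[[0,0,0,0.06,0,0,-1],[0,0,0,0.12,0,0,-1],[0,0,0,0.18,0,0,-1],[0,0,0,0.22,0,0,-1],[0,0,0,0.26,0,0,-1],[0,0,0,0.29,0,0,-1],[0,0,0,0.29,0,0,-1]])

```text
time: 7.6
ee_pos: [0.5564, 0.1359, 0.1247]
orientation: [-180.0, 20.0, 178.7]
wrist_force: [-0.4, -0.9, -1.8]
grip_width: 0.0389
```

Call:
move_arm(steps=[[0,0,0,0.02,0,0,-1],[0,0,0,0.04,0,0,-1],[0,0,0,0.05,0,0,-1],[0,0,0,0.05,0,0,-1]])

```text
time: 8.1
ee_pos: [0.5583, 0.1359, 0.1247]
orientation: [-180.0, 20.0, 178.7]
wrist_force: [-0.9, 0.7, -1.6]
grip_width: 0.039
```

Call:
move_arm(steps=[[0,0,0,0.015,0,0,-1],[0,0,0,0.03,0,0,-1],[0,0,0,0.03,0,0,-1]])

```text
time: 8.48
ee_pos: [0.5596, 0.1359, 0.1247]
orientation: [-180.0, 20.0, 178.7]
wrist_force: [-1.3, 0.3, -1.8]
grip_width: 0.0391
```

Call:
move_arm(steps=[[0,0,0,0.015,0,0,-1],[0,0,0,0.03,0,0,-1],[0,0,0,0.03,0,0,-1]])

```text
time: 8.85
ee_pos: [0.5608, 0.1359, 0.1247]
orientation: [-180.0, 20.0, 178.7]
wrist_force: [-0.2, -0.2, -1.9]
grip_width: 0.0393
```

Call:
move_arm(steps=[[0,0,0,0.015,0,0,-1],[0,0,0,0.025,0,0,-1],[0,0,0,0.025,0,0,-1]])

```text
time: 9.22
ee_pos: [0.5617, 0.1359, 0.1246]
orientation: [-180.0, 20.0, 178.7]
wrist_force: [-1.8, 0.1, -1.7]
grip_width: 0.0389
```

Call:
move_arm(steps=[[0,0,0,0.015,0,0,-1],[0,0,0,0.025,0,0,-1],[0,0,0,0.025,0,0,-1]])

```text
time: 9.6
ee_pos: [0.5621, 0.1358, 0.1245]
orientation: [-180.0, 19.9, 178.8]
wrist_force: [-5.7, 1.1, 1.6]
grip_width: 0.0391
```

Contact came at TCP x≈0.5617, where full engagement was predicted. I'll back off slightly and probe upward to confirm the toe is under the flange.

Call:
move_arm(steps=[[0,0,0,-0.025,0,0,-1],[0,0,0,-0.025,0,0.02,-1],[0,0,0,-0.025,0,0.035,-1],[0,0,0,-0.025,0,0.035,-1]])

```text
time: 10.1
ee_pos: [0.5615, 0.1358, 0.1258]
orientation: [-180.0, 20.0, 178.7]
wrist_force: [-3.3, -0.4, -3.7]
grip_width: 0.039
```

Call:
move_arm(steps=[[0,0,0,0,0,0.01,-1],[0,0,0,0,0,0.02,-1],[0,0,0,0,0,0.02,-1]])

```text
time: 10.48
ee_pos: [0.5614, 0.1358, 0.1266]
orientation: [-180.0, 19.9, 178.8]
wrist_force: [-4.4, -0.8, -5.8]
grip_width: 0.0394
```

The upward probe is resisted, so the toe is hooked. Now I rock down in the grip about the lip, from 20° to 11°.

Call:
move_arm(steps=[[0,0,0,0,0,-0.03,-1],[0.01,0.36,0,0.064,0,-0.03,-1],[0.02,0.72,0,0.128,0,-0.03,-1],[0.02,1.08,0,0.192,0,-0.035,-1],[0.03,1.44,0,0.256,0,-0.04,-1],[0.04,1.8,0,0.32,0,-0.04,-1],[0.04,1.8,0,0.32,0,-0.04,-1],[0.04,1.8,0,0.32,0,-0.04,-1]])

```text
time: 11.48
ee_pos: [0.5749, 0.1359, 0.1257]
orientation: [180.0, 11.1, 178.8]
wrist_force: [-0.1, -0.2, -1.2]
grip_width: 0.0393
```

```bash
python3 - <<'E'
from h import *
st=env.get_state(); print(st['ee_pos'],st['orientation'],st['wrist_force'],st['ft_torque'])
s=snap('side','side5.png')
cv2.imwrite('pics/side5c.png',cv2.resize(s['image'][190:300,240:400],None,fx=5,fy=5,interpolation=2)[...,::-1])
E
```

```text
[0.57493292 0.13592623 0.1256993 ] [179.99735892  11.13108796 178.75204588] [-0.11940687 -0.20905637 -1.22660347] [-0.05171768  0.32057918 -0.03517543]
```

View pics/side5c.png

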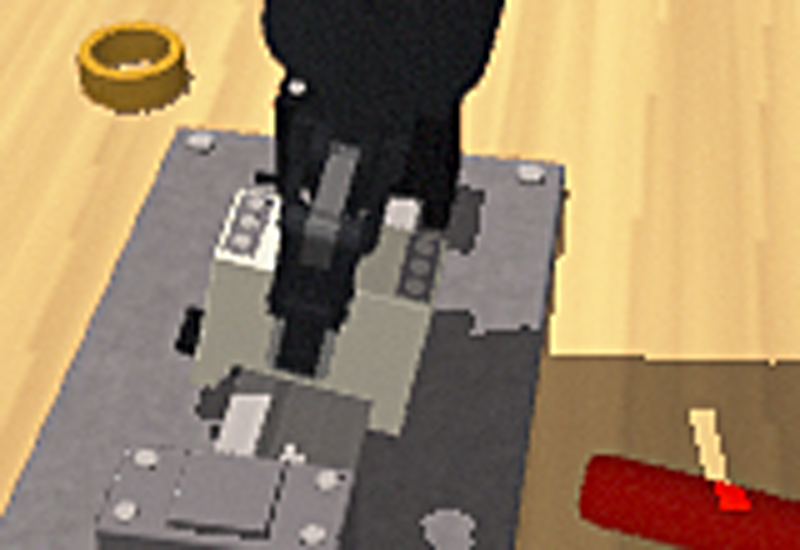

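The picture shows the lip wall at (390,420) over the rail's near edge, the foot end raised, and no load on the wrist. I'll release gently, retreat along the fingers and check that it leans by itself.

Call:
move_arm(steps=[[0,0,0,0,0,0,0.0],[0,0,0,0,0,0,0.2],[0,0,0,0,0,0,0.4],[0,0,0,0,0,0,0.4],[0,0,0,-0.07,0,0.35,0.4],[0,0,0,-0.2,0,1.0,0.4],[0,0,0,-0.35,0,1.8,0.4],[0,0,0,-0.4,0,2.2,0.4],[0,0,0,-0.4,0,2.2,0.4]])

```text
time: 12.65
ee_pos: [0.5589, 0.1359, 0.2145]
orientation: [180.0, 11.1, 178.7]
wrist_force: [-0.8, -0.3, -0.6]
grip_width: 0.0596
```

```bash
python3 - <<'E'
from h import *
st=env.get_state(); print(st['ee_pos'],st['orientation'],st['wrist_force'],st['grip_width'])
s=snap('side','side6.png'); W=cloud(s); np.save('pics/s6W.npy',W)
cv2.imwrite('pics/side6c.png',cv2.resize(s['image'][190:300,240:400],None,fx=5,fy=5,interpolation=2)[...,::-1])
w=snap('wrist','w6.png'); V=cloud(w)
for A in (W,V):
    m=(A[...,1]>.122)&(A[...,1]<.149)&(A[...,0]>.53)&(A[...,0]<.64)&(A[...,2]>.075)&(A[...,2]<.115)
    P=A[m]; p=np.polyfit(P[:,0],P[:,2],1); print(len(P),np.degrees(np.arctan(p[0])),P.min(0),P.max(0))
E
```

```text
[0.55885543 0.13593585 0.21447712] [179.98477192  11.13221192 178.74567098] [-0.77068461 -0.25221096 -0.59246125] 0.05956086502202036
440 9.528510162743668 [0.54410382 0.12204877 0.08355352] [0.62168807 0.14899364 0.0997485 ]
5938 10.289846618075256 [0.54324519 0.12200006 0.07520213] [0.62027264 0.14899671 0.10109505]
```

View pics/side6c.png

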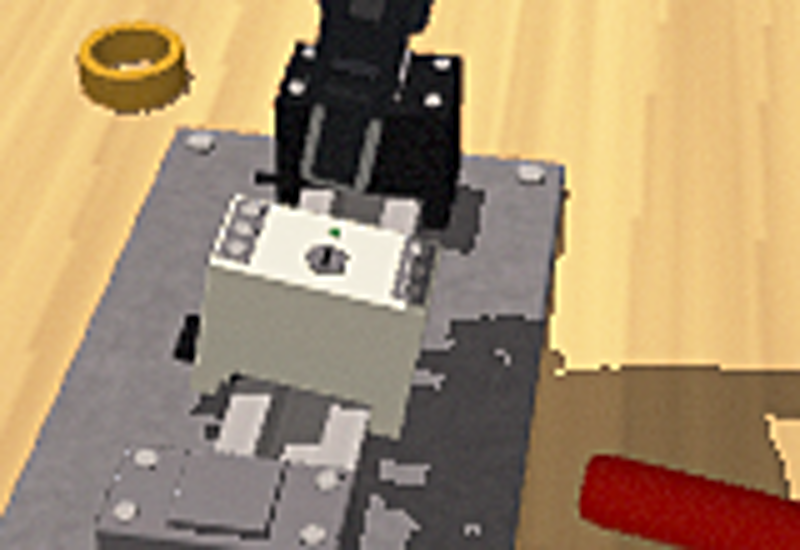

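It leans on its own at about 10° (9.5° and 10.3° from the two clouds), lip hooked, with no twist. Next I shut the fingers, turn upright over the foot end and press down slowly.

Call:
move_arm(steps=[[0.02,1,0,0.6,0,0.1,-1],[0.05,2.2,0,1.33,0,0.1,-1],[0.05,2.22,0,1.33,0,0.0,-1],[0.05,2.22,0,1.33,0,0.0,-1],[0.05,2.22,0,1.33,0,-0.3,-1],[0.05,2.22,0,1.33,0,-0.6,-1],[0.05,2.22,0,1.33,0,-0.8,-1],[0.05,2.22,0,1.33,0,-0.85,-1],[0.05,2.22,0,1.33,0,-0.85,-1]], newtons=40)

```text
time: 13.88
ee_pos: [0.6118, 0.1359, 0.1793]
orientation: [-180.0, -0.1, 178.7]
wrist_force: [-0.1, -0.5, -0.6]
grip_width: -0.0002
```

Call:
move_arm(steps=[[0,0,0,0,0,-0.05,-1],[0,0,0,0,0,-0.1,-1],[0,0,0,0,0,-0.13,-1],[0,0,0,0,0,-0.13,-1]])

```text
time: 14.38
ee_pos: [0.6117, 0.1359, 0.174]
orientation: [-180.0, -0.1, 178.7]
wrist_force: [-0.2, 0.0, 0.8]
grip_width: 0.0
```

Call:
move_arm(steps=[[0,0,0,0,0,-0.025,-1],[0,0,0,0,0,-0.05,-1],[0,0,0,0,0,-0.05,-1]])

```text
time: 14.75
ee_pos: [0.6117, 0.1359, 0.172]
orientation: [-180.0, -0.1, 178.7]
wrist_force: [0.0, -0.1, 0.2]
grip_width: 0.0005
```

Call:
move_arm(steps=[[0,0,0,0,0,-0.025,-1],[0,0,0,0,0,-0.05,-1],[0,0,0,0,0,-0.05,-1]])

```text
time: 15.12
ee_pos: [0.6123, 0.1359, 0.1706]
orientation: [180.0, 0.0, 178.7]
wrist_force: [2.3, 0.1, 5.3]
grip_width: -0.0001
```

Call:
move_arm(steps=[[0,0,0,0,0,-0.025,-1],[0,0,0,0,0,-0.05,-1],[0,0,0,0,0,-0.05,-1]])

```text
time: 15.5
ee_pos: [0.6129, 0.1359, 0.1692]
orientation: [180.0, 0.1, 178.7]
wrist_force: [5.5, 0.7, 7.2]
grip_width: -0.0005
```

The wrist's +x force comes from the module's top swinging away from the robot as it rocks, so I follow that arc with the press.

Call:
move_arm(steps=[[0,0,0,0.05,0,-0.02,-1],[0,0,0,0.08,0,-0.04,-1],[0,0,0,0.1,0,-0.05,-1],[0,0,0,0.1,0,-0.05,-1]])

```text
time: 16.0
ee_pos: [0.6155, 0.1359, 0.1657]
orientation: [-180.0, -0.2, 178.7]
wrist_force: [0.1, 0.2, -0.1]
grip_width: -0.0002
```

Call:
move_arm(steps=[[0,0,0,0.03,0,-0.025,-1],[0,0,0,0.06,0,-0.05,-1],[0,0,0,0.06,0,-0.05,-1]])

```text
time: 16.38
ee_pos: [0.6182, 0.1358, 0.164]
orientation: [-180.0, -0.1, 178.7]
wrist_force: [0.1, -0.2, -0.3]
grip_width: -0.0
```

The force dropped to zero, which looks like the click. I'll go down a little more, to feel the solid seat, and then look.

Call:
move_arm(steps=[[0,0,0,0,0,-0.025,-1],[0,0,0,0,0,-0.05,-1],[0,0,0,0,0,-0.05,-1]])

```text
time: 16.75
ee_pos: [0.6181, 0.1359, 0.162]
orientation: [-180.0, -0.1, 178.7]
wrist_force: [-0.7, 0.5, -0.1]
grip_width: 0.0001
```

Call:
move_arm(steps=[[0,0,0,0,0,-0.015,-1],[0,0,0,0,0,-0.03,-1],[0,0,0,0,0,-0.03,-1]])

```text
time: 17.12
ee_pos: [0.6185, 0.1359, 0.1616]
orientation: [180.0, -0.0, 178.7]
wrist_force: [-1.5, -1.7, 6.5]
grip_width: -0.0001
```

```bash
python3 - <<'E'
from h import *
st=env.get_state(); print(st['ee_pos'],st['wrist_force'])
s=snap('side','side7.png'); W=cloud(s)
m=(W[...,1]>.122)&(W[...,1]<.149)&(W[...,0]>.53)&(W[...,0]<.64)&(W[...,2]>.075)&(W[...,2]<.1)
P=W[m]; p=np.polyfit(P[:,0],P[:,2],1); print(len(P),np.degrees(np.arctan(p[0])),np.median(P,0),P.min(0),P.max(0))
E
```

```text
[0.61854765 0.13587955 0.16159908] [-1.53787572 -1.70831402  6.47317912]
406 3.0940429236313047 [0.58644252 0.13899751 0.08892634] [0.55234792 0.12205523 0.07535179] [0.63176466 0.14896691 0.09976047]
```

Call:
move_arm(steps=[[0,0,0,0,0,-0.015,-1],[0,0,0,0,0,-0.02,-1],[0,0,0,0,0,0.2,-1],[0,0,0,-0.3,0,1,-1],[0,0,0,-1,0,2,-1],[0,0,0,-1.5,0,3,-1],[0,0,0,-1.5,0,3,-1],[0,0,0,-1.5,0,3,-1]])

```text
time: 18.18
ee_pos: [0.5581, 0.1358, 0.2804]
orientation: [-180.0, -0.1, 178.7]
wrist_force: [-1.0, 0.2, 1.0]
grip_width: -0.0007
```

```bash
python3 - <<'E'
from h import *
st=env.get_state(); print(st['time'],st['ee_pos'],st['wrist_force'])
s=snap('side','side8.png'); W=cloud(s)
cv2.imwrite('pics/side8c.png',cv2.resize(s['image'][190:300,240:400],None,fx=5,fy=5,interpolation=2)[...,::-1])
V=cloud(snap('wrist','w8.png')); U=cloud(snap('scene','sc8.png'))
for A in (W,V,U):
    m=(A[...,1]>.122)&(A[...,1]<.149)&(A[...,0]>.53)&(A[...,0]<.65)&(A[...,2]>.082)&(A[...,2]<.1)
    P=A[m]; p=np.linalg.lstsq(np.c_[P[:,:2],np.ones(len(P))],P[:,2],rcond=None)[0]; print(len(P),np.degrees(p[:2]),np.median(P,0),P.min(0),P.max(0))
E
```

```text
18.175 [0.55807077 0.13582242 0.28042362] [-0.99637796  0.20087425  1.03295751]
424 [0.22196456 1.05718311] [0.58982701 0.13664549 0.08859182] [0.55206512 0.12211316 0.08252306] [0.62983233 0.14896362 0.09206124]
2110 [0.9880397  0.85206045] [0.57480925 0.13554074 0.08973465] [0.55128291 0.12200239 0.08270113] [0.61013377 0.14899545 0.0934518 ]
385 [-0.92269908  0.47255208] [0.59576312 0.13555213 0.08920104] [0.55122725 0.12213346 0.08215912] [0.63005646 0.14883733 0.09239553]
```

View pics/side8c.png

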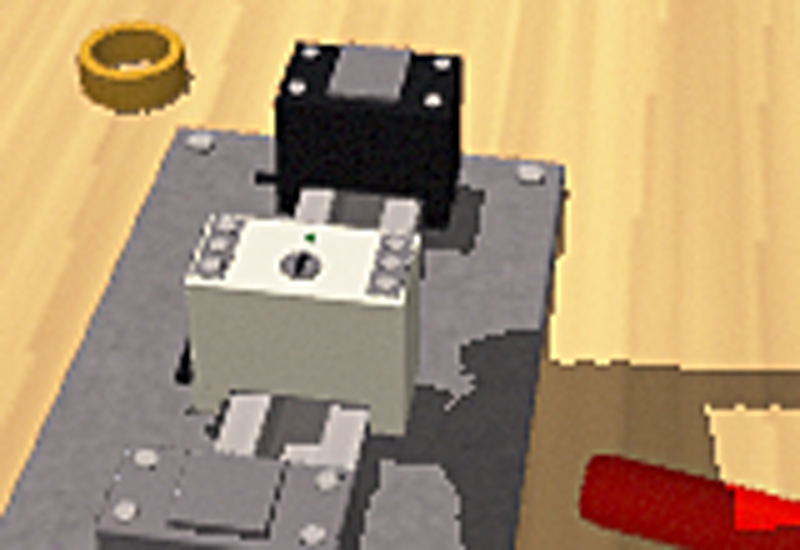

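The picture shows the module level and square on the rail, its top at 0.089 m and within about 1° of level, with the gripper clear and the bystanders untouched.

```bash
python3 -c "
from h import *
print(job.job_done())"
```

```text
the job is handed in; nothing more can be done
None
```

The white module is on the rail between the grey and black modules, hooked at the lip, clicked at the foot, and released. I handed it in after about 18 s of robot time.

- **Hooking:** I tilted the module 20° foot-up and slid the lip under the near edge. It stopped at TCP x ≈ 0.562, as predicted for full engagement. A gentle upward push was then resisted, and after I let go it leaned at about 10° by itself.
- **Clicking in:** I pressed the foot end down with shut fingers. The force peaked at about 7 N in the readings, then dropped to zero as it snapped in. A second light press met a firm stop where the top should be when home.
- **Last checks:** all three cameras put the top at 0.0886–0.0897 m, against 0.089 m expected. The fitted tilts were between −0.9° and +1.1° and disagreed in sign along x (+0.2°, +1.0°, −0.9°), so I take that as depth noise rather than a real tilt. The gripper was clear with no contact force, and nothing else visible in the last side view had moved.

I didn't see the foot's catch under the far flange directly; the click is inferred from the force drop, the firm stop and the final height.

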